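Change the cartridges of a three-stage water filter

TASK

The blue filter sump with the white collar still holds its spent brown cartridge: first lift that out and stand it upright in the yellow drip tray. Then fit the new cartridges in the order the water meets them, first white, then black, then orange, each standing upright on the floor of the blue sump whose collar has its colour. Set every cartridge down gently and let go of it, never drop it or knock it over, and leave the black housing cap and the green-lidded jar where they are.

Things in the scene. Friction and masses are not known exactly. Their poses are not given: they have to be found in the camera images.
- spent_mid (a point): Spent, BROWN cartridge, upright, 120 mm tall: a round body of diameter 54 mm and height 85 mm, and on its top a central round grip spigot of the same colour, diameter 26 mm, 35 mm tall (the easy place to grip). The point is the centre, half-way up, 60 mm above its foot and 42 mm below the middle of the spigot; z is up. About 0.2 to 0.4 kg. It starts inside the white-collared sump, standing on its floor.
- new_white_mid (a point): New WHITE cartridge, upright, 120 mm tall: a round body of diameter 54 mm and height 85 mm, and on its top a central round grip spigot of the same colour, diameter 26 mm, 35 mm tall (the easy place to grip). The point is the centre, half-way up, 60 mm above its foot and 42 mm below the middle of the spigot; z is up. About 0.2 to 0.4 kg. It starts on the counter.
- new_black_mid (a point): New BLACK cartridge, upright, 120 mm tall: a round body of diameter 54 mm and height 85 mm, and on its top a central round grip spigot of the same colour, diameter 26 mm, 35 mm tall (the easy place to grip). The point is the centre, half-way up, 60 mm above its foot and 42 mm below the middle of the spigot; z is up. About 0.2 to 0.4 kg. It starts on the counter.
- new_orange_mid (a point): New ORANGE cartridge, upright, 120 mm tall: a round body of diameter 54 mm and height 85 mm, and on its top a central round grip spigot of the same colour, diameter 26 mm, 35 mm tall (the easy place to grip). The point is the centre, half-way up, 60 mm above its foot and 42 mm below the middle of the spigot; z is up. About 0.2 to 0.4 kg. It starts on the counter.
- sump_white: Blue filter sump with a WHITE collar round its mouth. Fixed open round cup, 84 mm tall, inside diameter 80 mm, outside 90 mm, the 18 mm high collar 100 mm across; its inner floor is 6 mm above its underside. Origin: centre of its underside, on the counter; z is up. A cartridge standing in it sticks out 42 mm, the whole spigot above the collar.
- sump_black: Blue filter sump with a BLACK collar round its mouth. Fixed open round cup, 84 mm tall, inside diameter 80 mm, outside 90 mm, the 18 mm high collar 100 mm across; its inner floor is 6 mm above its underside. Origin: centre of its underside, on the counter; z is up. A cartridge standing in it sticks out 42 mm, the whole spigot above the collar.
- sump_orange: Blue filter sump with an ORANGE collar round its mouth. Fixed open round cup, 84 mm tall, inside diameter 80 mm, outside 90 mm, the 18 mm high collar 100 mm across; its inner floor is 6 mm above its underside. Origin: centre of its underside, on the counter; z is up. A cartridge standing in it sticks out 42 mm, the whole spigot above the collar.
- drip_tray: Yellow square open drip tray, fixed, 120 by 120 mm outside, 110 by 110 mm inside, rim 25 mm high, inner floor 5 mm above its underside. Origin: centre of its underside, on the counter; z is up.
- housing_cap_mid (a point): Bystander: loose black round filter-housing cap, about 96 mm across, lying on the counter, 42 mm high, with a 6 mm brass stud on top. The point is its centre, 21 mm up. Not to be moved.
- jar_mid (a point): Bystander: loose cream-coloured round jar with a green lid, 64 mm across, 78 mm tall, on the counter. The point is its centre, 39 mm up. Not to be moved.
Not all that is in view belongs to the job. What is shaped like the part that bears new_black_mid but pink or purple is not meant.

How it is judged:
By the outcome, as a careful person would: the job done as asked, in the order asked, and still so for the second after the job is handed in, with the robot touching nothing.
It also fails if it takes over 106 s, if anything falls off the work surface, if the arm or the gripper's body presses on something with over 40 N, if the wrist force passes 120 N, or if a joint passes its speed limit or range.

ROBOT

A 6-joint arm with a two-finger parallel gripper is mounted at the origin on the work surface. World frame = base frame: x ahead of the robot, y to its left, z up, the work surface at z = 0. Lengths are in m, angles in rad, forces in N, time in s.
With the tool pointing down it reaches from about 0.4 to 0.825 m from the base axis. Payload 7 kg.
Tool frame: the origin (TCP) lies midway between the tips of the shut fingers; the grasp point (between the pads) lies 19 mm behind it; z points along the fingers, y is the line along which they close (so a half turn about z gives the same grasp; the last joint's range is limited). The gripper opens to 88 mm and grips with 3 to 60 N. Pads are 19 mm wide; open, the fingers measure 130 mm over their backs; the gripper's body (78 mm by 193 mm) begins 47 mm behind the grasp point.
Start: joints at [1.618, 0.359, 0.012, 0, -1.224, -0.288], TCP at [0.161, 0.655, 0.227] pointing down, gripper open.
Joint ranges: [-3.07, 3.07], [-1.43, 2.12], [-1.02, 1.25], [-3.03, 1.67], [-3.05, -0], [-3.03, 3.03]. Speed limits (rad/s): [2.39, 2.39, 3.01, 3.14, 3.14, 3.14].

INTERFACE

Orientations are given as [roll, pitch, yaw] about the fixed x, y, z axes, in that order (R = Rz(yaw) Ry(pitch) Rx(roll)).
In Python, from station import get_state, grab_frame, calibration, job_done, boxes_of, regions_of, spot_point gives the robot as it stands. The module is installed in compiled form; this text tells all that it offers.
- The arm moves only by the tool arm_command, never from a script. Its argument "commands" is a list of rows, each an object of numbers: "tx", "ty", "tz": the shift along the tool's x, y, z each as a share of 25 cm, from -1 to 1; "twist": the turn about the tool's z as a share of 180 degrees, from -1 to 1. A call has exactly 8 rows; each row is the pose to reach, as a shift and turn from the pose commanded when the call began, along the tool's axes at that moment, turning the shorter way round; what a row does not reach only later rows make up. A row lasts 1/12 s, in which the tool goes at most 41.7 mm and 7.16 degrees, less where a joint would pass 70% of its speed; a pose out of reach is approached as far as the arm can. A call with a number of a shift or a turn outside -1 to 1 is refused whole. A call with a gripper value outside its range is refused whole. "claw" is the opening, from 0 (shut) to 1 (fully open), set as the call begins (left out, the last holds). The fingers move at their own pace and stop on an object; "grip_force" is the grip in N (left out, the last holds). Time passes only in rows, so rows that repeat a pose let the fingers close, or fill a call up. It gives the time, the measured TCP pose, the force, the opening and the grip force at its end, in the units of the state.
- get_state(): the state, without advancing time (a new reading comes with each control period).
- grab_frame(name): name is "scene" or "top" or "wrist"; returns the picture (400x640x3 uint8, red, green, blue); there is no depth.
- calibration(name): a dict with "camera_matrix" (3x3 intrinsics, pixels), "k1" (the pictures are not rectified: a ray, as slopes to the right and down, at radius r is drawn at 1 + k1 r^2 times it, then the intrinsics apply), "extrinsics" (4x4, takes a point from camera to world coordinates). Camera axes: x right, y down, z forward; pixel columns grow to the right and rows downward; lengths in m; the calibration is good to about 2 mm. A picture is of the moment at which its call begins: read the wrist's pose just before it. calibration takes no time and is no camera call; for the wrist camera it gives the pose at the moment of the call.
- job_done(): hands the job in; it is judged then, once.
Trained networks look in the newest picture that a camera, given by its name, has taken for a name from the list of things; names that differ only in an ending like _2 or _b are one class to them, and where a whole thing is asked for, a point or a joint stands for the part that bears it (a point fixed in the world has none). Each returns a list of dicts, best first, with "score" (0 to 1); they miss things now and then, are a little off and sometimes report something else, mostly with a low value. They report only what shows in the picture. A call takes as long as a camera call. They do not tell look-alikes from the thing itself.
- boxes_of(query, camera): "rect" ([left, top, right, bottom] in pixels, round what is visible of it).
- regions_of(query, camera): "region" (400x640 bool, what is visible of it) and "rect" ([left, top, right, bottom] in pixels, round what is visible of it).
- spot_point(query, camera): "uv" ([column, row] in pixels: a listed point, or the origin of a listed thing).
The state is a dict: "t": time; "q": joint angles; "qd": joint speeds; "joint_efforts": joint torques, N m; "eef_pos": TCP position; "ee_rot": TCP orientation; "force": force on the tool from outside, world axes, zero at the start; "moment": the same for the moment, N m; "width": finger opening in m; "gripper_force": force on a finger pad.
Only numpy, scipy, OpenCV 4.12 (cv2) and the standard library are available. Lean on these libraries where they do the work, as an engineer would, in place of code of your own. Each camera call takes 0.05 s, during which the arm holds its last target. There are 200 camera calls.

## Working session

There is one attempt and no reset: what is moved stays moved. The work goes in short steps, Python scripts to look and compute and a tool call to move; the robot and the scene stay as the last step left them, time stands still between calls to the robot, and variables do not carry over. Pictures are saved under pics/ and viewed, at most 14 in all, crops included, and the job is handed in when it is done.

Besides the shell and the picture viewer there is one more tool, called after "Emit:" as name([rows], argument=value, ...), one row to a line, values as JSON. arm_command: Moves the arm, as the interface text tells. Shift numbers are shares of 25 cm and turn numbers shares of 180 degrees, none past 1 either way. Its arguments: {"type":"object","properties":{"commands":{"type":"array"},"claw":{"type":"number"},"grip_force":{"type":"number"}},"required":["commands"]}

```bash
mkdir -p pics; python3 - <<'E'
from station import *
import cv2, json
for n in ("scene","top"):
    f=grab_frame(n); cv2.imwrite(f"pics/{n}0.png",f[:,:,::-1])
    c=calibration(n); print(n,c)
s=get_state(); print(s)
E
```

```text
scene {'camera_matrix': array([[458.1344841 ,   0.        , 333.23587342],
       [  0.        , 458.1344841 , 201.5910009 ],
       [  0.        ,   0.        ,   1.        ]]), 'k1': -0.09559146956799075, 'extrinsics': array([[-0.79871747,  0.49732083, -0.33870694,  1.02489762],
       [ 0.60170189,  0.65801026, -0.45274423,  0.59653171],
       [-0.00228649, -0.56541533, -0.82480317,  1.11260654],
       [ 0.        ,  0.        ,  0.        ,  1.        ]])}
top {'camera_matrix': array([[416.1020999 ,   0.        , 322.48371413],
       [  0.        , 416.1020999 , 201.25373784],
       [  0.        ,   0.        ,   1.        ]]), 'k1': -0.012411156377370234, 'extrinsics': array([[ 0.00792892, -0.99046338,  0.13754787,  0.42636076],
       [-0.99994325, -0.00883214, -0.00595745,  0.03744673],
       [ 0.00711548, -0.13749283, -0.9904772 ,  1.19761566],
       [ 0.        ,  0.        ,  0.        ,  1.        ]])}
{'t': 0.1, 'q': array([ 1.61809830e+00,  3.59312018e-01,  1.11620550e-02, -3.00534842e-04,
       -1.22410405e+00, -2.88102615e-01]), 'qd': array([ 0.00042656, -0.00016439,  0.00199927,  0.00138147,  0.00136686,
       -0.00057726]), 'joint_efforts': array([-2.86457587e-03, -5.84165239e+01,  2.93751079e+01,  7.01550007e+00,
        1.01460921e-02, -5.45529701e-05]), 'eef_pos': array([0.16089727, 0.65509725, 0.22572496]), 'ee_rot': array([ 3.14011477e+00, -1.43319228e-04, -2.40902864e-01]), 'force': array([ 0.07121448, -0.28176015,  0.19128784]), 'moment': array([ 0.02844959, -0.00281199, -0.0330416 ]), 'gripper_force': 0.0, 'width': 0.08742341656299445}
```

View pics/scene0.png

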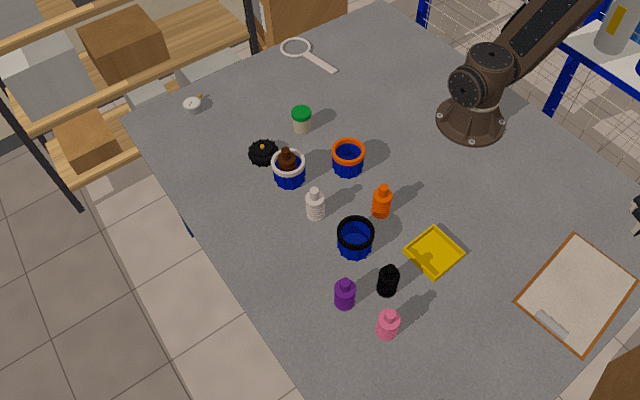

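View pics/top0.png

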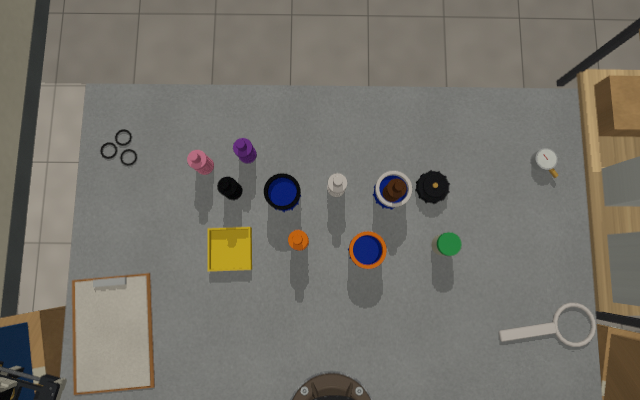

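The scene picture shows brown in the white sump at (289,168), with the cap beside it at (262,152). The white cartridge is at (315,204), orange at (381,202), black at (388,281), and the tray at (435,252). The purple and pink decoys are at (345,293) and (388,324). The top view agrees. Next I triangulate.

```bash
cat > h.py <<'E'
from station import *
import numpy as np, cv2
def ray(cal,uv):
    K=cal["camera_matrix"];d=np.array([cal["k1"],0,0,0,0.])
    p=cv2.undistortPoints(np.array([[uv]],float),K,d)[0,0]
    T=cal["extrinsics"]; v=T[:3,:3]@np.array([p[0],p[1],1]); return T[:3,3],v/np.linalg.norm(v)
def tri(rs):
    A=np.zeros((3,3));b=np.zeros(3)
    for o,v in rs:
        P=np.eye(3)-np.outer(v,v);A+=P;b+=P@o
    x=np.linalg.solve(A,b); return x,max(np.linalg.norm((np.eye(3)-np.outer(v,v))@(x-o)) for o,v in rs)
def atz(r,z):
    o,v=r; return o+v*(z-o[2])/v[2]
def proj(cal,X):
    T=np.linalg.inv(cal["extrinsics"]); p=(T[:3,:3]@np.asarray(X)+T[:3,3]); s=p[:2]/p[2]; s=s*(1+cal["k1"]*(s@s))
    K=cal["camera_matrix"]; return np.array([K[0,0]*s[0]+K[0,2],K[1,1]*s[1]+K[1,2]])
E
python3 - <<'E'
from h import *
np.set_printoptions(precision=4,suppress=True)
cs,ct=calibration("scene"),calibration("top")
for n,z in [("spent_mid",.066),("new_white_mid",.06),("new_black_mid",.06),("new_orange_mid",.06),("sump_white",0),("sump_black",0),("sump_orange",0),("drip_tray",0),("housing_cap_mid",.021),("jar_mid",.039)]:
    a=spot_point(n,"scene");b=spot_point(n,"top")
    print(n)
    for nm,l in(("s",a),("t",b)):
        for d in l[:3]: print("  ",nm,np.array(d["uv"]).round(1),round(d["score"],2),atz(ray(cs if nm=="s" else ct,d["uv"]),z)[:2])
    if a and b: print("  tri",*tri([ray(cs,a[0]["uv"]),ray(ct,b[0]["uv"])]))
E
```

```text
spent_mid
   s [286.  162.5] 0.68 [ 0.6221 -0.1735]
   t [433.3 186.2] 0.63 [ 0.6283 -0.2757]
   t [394.1 189.6] 0.62 [ 0.6178 -0.1668]
   t [229.8 247.1] 0.32 [0.4562 0.2801]
  tri [ 0.6147 -0.2622 -0.0027] 0.03948714215931366
new_white_mid
   s [317.4 199.2] 0.88 [ 0.6231 -0.0144]
   t [297.7 241. ] 0.71 [0.4745 0.0972]
   t [336.9 186. ] 0.65 [ 0.6274 -0.0091]
  tri [0.5511 0.0449 0.0727] 0.09281416936808932
new_black_mid
   s [342.6 292.1] 0.95 [0.7368 0.2484]
   s [390.  275.4] 0.79 [0.6142 0.2848]
   s [390.3 323.9] 0.59 [0.6963 0.3811]
   t [197.9 158.8] 0.92 [0.7011 0.3801]
   t [241.2 149.4] 0.92 [0.7292 0.2599]
   t [229.7 187.2] 0.87 [0.6214 0.288 ]
  tri [0.7205 0.3156 0.1575] 0.05541952536422256
new_orange_mid
   s [379.5 198.2] 0.93 [0.4823 0.0877]
   t [298. 241.] 0.82 [0.4745 0.0964]
  tri [0.4785 0.0922 0.0605] 0.005856578619241036
sump_white
   s [289.3 179. ] 0.74 [ 0.6247 -0.1618]
   s [316.8 199.1] 0.22 [ 0.6014 -0.0506]
   t [389.5 194. ] 0.66 [ 0.6158 -0.1651]
  tri [ 0.6191 -0.1686 -0.0123] 0.0019103136898967327
sump_black
   s [353.8 249.4] 0.85 [0.6188 0.1473]
   t [281.8 197.4] 0.96 [0.6029 0.1486]
  tri [ 0.6093  0.1457 -0.0148] 0.0060146254340338965
sump_orange
   s [345.5 167.9] 0.59 [ 0.4614 -0.0925]
   s [290. 177.] 0.32 [ 0.6187 -0.1669]
   t [362.8 251.2] 0.86 [ 0.4494 -0.0862]
  tri [ 0.454  -0.0915 -0.0063] 0.0063847516673671756
drip_tray
   s [434.4 253.9] 0.65 [0.4512 0.2922]
   s [286.2 167. ] 0.33 [ 0.6062 -0.2066]
   t [227.5 249.2] 0.63 [0.4519 0.3006]
  tri [0.4536 0.2965 0.0087] 0.0028186299234206347
housing_cap_mid
   s [259.8 150.2] 0.69 [ 0.6429 -0.2983]
   t [432.9 186.9] 0.89 [ 0.6343 -0.2869]
   t [284.7 197.1] 0.18 [0.6008 0.1384]
  tri [ 0.6392 -0.2919  0.0214] 0.006731863860781257
jar_mid
   s [300.  118.8] 0.68 [ 0.4737 -0.3192]
   t [432.1 187.1] 0.65 [ 0.6305 -0.2797]
   t [444.1 244.4] 0.62 [ 0.4692 -0.3086]
  tri [ 0.5777 -0.2051  0.2118] 0.033596672556693026
```

Emit:
arm_command([
  {"tx":0.1,"ty":0.06,"tz":-0.02,"twist":-0.01},
  {"tx":0.25,"ty":0.15,"tz":-0.05,"twist":-0.03},
  {"tx":0.4,"ty":0.24,"tz":-0.1,"twist":-0.05},
  {"tx":0.55,"ty":0.33,"tz":-0.15,"twist":-0.065},
  {"tx":0.7,"ty":0.42,"tz":-0.2,"twist":-0.0767},
  {"tx":0.84,"ty":0.51,"tz":-0.2,"twist":-0.0767},
  {"tx":0.968,"ty":0.586,"tz":-0.2,"twist":-0.0767},
  {"tx":0.968,"ty":0.586,"tz":-0.2,"twist":-0.0767},
], claw=1)

```text
t: 1.77
eef_pos: [0.3639, 0.4519, 0.2777]
ee_rot: [-3.141, -0.001, -0.003]
force: [-0.6, 0.5, -1.2]
width: 0.0878
gripper_force: 0.0
```

Emit:
arm_command([
  {"tx":0.08,"ty":0.1},
  {"tx":0.2,"ty":0.24},
  {"tx":0.32,"ty":0.4},
  {"tx":0.44,"ty":0.55},
  {"tx":0.56,"ty":0.7},
  {"tx":0.66,"ty":0.84},
  {"tx":0.76,"ty":0.98},
  {"tx":0.76,"ty":0.98},
])

```text
invalid input
```

```bash
python3 - <<'E'
from h import *
np.set_printoptions(precision=4,suppress=True)
c=calibration("wrist"); f=grab_frame("wrist"); cv2.imwrite("pics/w1.png",f[:,:,::-1]); np.savez("w1.npz",f=f,**{k:c[k] for k in c})
print(c,get_state()["eef_pos"])
E
```

```text
{'camera_matrix': array([[346.5384,   0.    , 317.0332],
       [  0.    , 346.5384, 197.2603],
       [  0.    ,   0.    ,   1.    ]]), 'k1': -0.05250416935904166, 'extrinsics': array([[-0.0027, -0.9595, -0.2818,  0.4392],
       [-1.    ,  0.0024,  0.0015,  0.4521],
       [-0.0008,  0.2818, -0.9595,  0.4365],
       [ 0.    ,  0.    ,  0.    ,  1.    ]])} [0.3637 0.4523 0.2774]
```

View pics/w1.png

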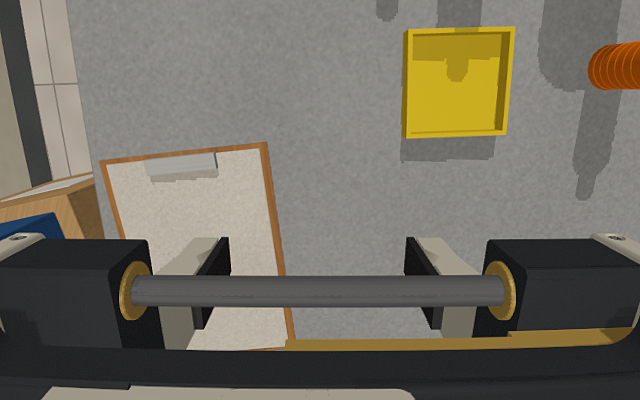

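The move was refused, probably because each row needs every key. The wrist picture shows the yellow tray at (460,82) and the orange cartridge's edge at (620,65).

Emit:
arm_command([
  {"tx":0.07,"ty":0.1,"tz":0,"twist":0},
  {"tx":0.18,"ty":0.24,"tz":0,"twist":0},
  {"tx":0.28,"ty":0.4,"tz":0,"twist":0},
  {"tx":0.38,"ty":0.55,"tz":0,"twist":0},
  {"tx":0.48,"ty":0.7,"tz":0,"twist":0},
  {"tx":0.58,"ty":0.84,"tz":0,"twist":0},
  {"tx":0.68,"ty":0.98,"tz":0,"twist":0},
  {"tx":0.68,"ty":0.98,"tz":0,"twist":0},
])

```text
t: 2.48
eef_pos: [0.5328, 0.2074, 0.2766]
ee_rot: [3.141, -0.0, -0.002]
force: [-0.2, 1.6, 0.0]
width: 0.0876
gripper_force: 0.0
```

```bash
cat > snap.py <<'E'
from h import *
import sys
n=sys.argv[1]
np.set_printoptions(precision=4,suppress=True)
c=calibration("wrist"); f=grab_frame("wrist"); cv2.imwrite(f"pics/{n}.png",f[:,:,::-1]); np.savez(n+".npz",f=f,**c)
s=get_state();print(s["t"],s["eef_pos"],c["extrinsics"][:3,3])
E
python3 snap.py w2
```

```text
2.5333 [0.5334 0.2066 0.2764] [0.6081 0.208  0.4354]
```

Emit:
arm_command([
  {"tx":0,"ty":0.1,"tz":0,"twist":0},
  {"tx":0,"ty":0.24,"tz":0,"twist":0},
  {"tx":0,"ty":0.4,"tz":0,"twist":0},
  {"tx":0,"ty":0.55,"tz":0,"twist":0},
  {"tx":0,"ty":0.7,"tz":0,"twist":0},
  {"tx":0,"ty":0.84,"tz":0,"twist":0},
  {"tx":0,"ty":0.92,"tz":0,"twist":0},
  {"tx":0,"ty":0.92,"tz":0,"twist":0},
])

```text
t: 3.2
eef_pos: [0.5308, -0.0222, 0.2767]
ee_rot: [3.141, -0.0, -0.003]
force: [0.8, -0.6, 0.1]
width: 0.0881
gripper_force: 0.0
```

```bash
python3 snap.py w3; python3 -c "
import cv2;import numpy as np
a=[cv2.imread(f'pics/w{i}.png')[:240] for i in (2,3)];cv2.imwrite('pics/w23.png',np.vstack(a))"
```

```text
3.25 [ 0.5311 -0.0208  0.2767] [ 0.6062 -0.0218  0.4355]
```

View pics/w23.png

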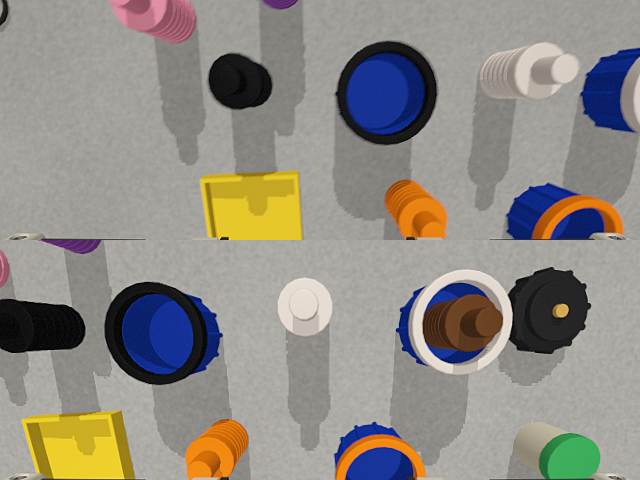

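The wrist views are clear. In w2 (top half) the black spigot top is at (229,77), the black collar at (387,92) and the white spigot top at (565,69). In w3 the black collar is at (157,93), the white spigot at (304,66), the white collar at (462,81), the brown spigot top at (488,81) and the cap stud at (561,71).

```bash
python3 - <<'E'
from h import *
np.set_printoptions(precision=4,suppress=True)
w2=np.load("w2.npz");w3=np.load("w3.npz")
def ell(m,lo,hi,box,mode=cv2.RETR_EXTERNAL):
    pass
P={"black spig":((229,77),(10,86),.12),"black collar":((387,92),(157,93),.084),"white spig":((565,69),(304,66),.12),
"white collar":(None,(462,81),.084),"brown spig":(None,(488,81),.126),"orange spig":((431,231),(203,232),.12),"orange col":((578,228),(381,234),.084),"tray floor":((255,212),None,.025)}
for k,(a,b,z) in P.items():
    r=[ray(w,p) for w,p in((w2,a),(w3,b)) if p]
    print(k,[atz(x,z)[:2] for x in r],tri(r) if len(r)==2 else "")
E
```

```text
black spig [array([0.6243, 0.2842]), array([0.6196, 0.2574])] (array([0.6239, 0.2942, 0.0786]), np.float64(0.0025252388362541466))
black collar [array([0.6117, 0.1394]), array([0.6103, 0.1358])] (array([0.6111, 0.1384, 0.0784]), np.float64(0.0007130000898902578))
white spig [array([ 0.6332, -0.0117]), array([ 0.6309, -0.0108])] (array([ 0.632 , -0.0108,  0.1212]), np.float64(0.00112908423809565))
white collar [array([ 0.6206, -0.1635])] 
brown spig [array([ 0.6191, -0.1695])] 
orange spig [array([0.4805, 0.096 ]), array([0.4779, 0.0906])] (array([0.4762, 0.0932, 0.1125]), np.float64(0.0011789511180803416))
orange col [array([ 0.4681, -0.085 ]), array([ 0.4605, -0.0915])] (array([ 0.4612, -0.0927,  0.0763]), np.float64(0.0035743988999962792))
tray floor [array([0.4682, 0.2857])]
```

Emit:
arm_command([
  {"tx":0,"ty":0.1,"tz":0,"twist":0},
  {"tx":0,"ty":0.25,"tz":0,"twist":0},
  {"tx":0,"ty":0.4,"tz":0,"twist":0},
  {"tx":0,"ty":0.5,"tz":0,"twist":0},
  {"tx":0,"ty":0.58,"tz":0,"twist":0},
  {"tx":0,"ty":0.6,"tz":0,"twist":0},
  {"tx":0,"ty":0.6,"tz":0,"twist":0},
  {"tx":0,"ty":0.6,"tz":0,"twist":0},
])

```text
t: 3.92
eef_pos: [0.5314, -0.1686, 0.2764]
ee_rot: [-3.141, 0.0, 0.0]
force: [0.1, 0.9, -1.0]
width: 0.0875
gripper_force: 0.0
```

```bash
python3 snap.py w4
```

```text
3.9667 [ 0.5314 -0.1683  0.2765] [ 0.6068 -0.168   0.4351]
```

View pics/w4.png

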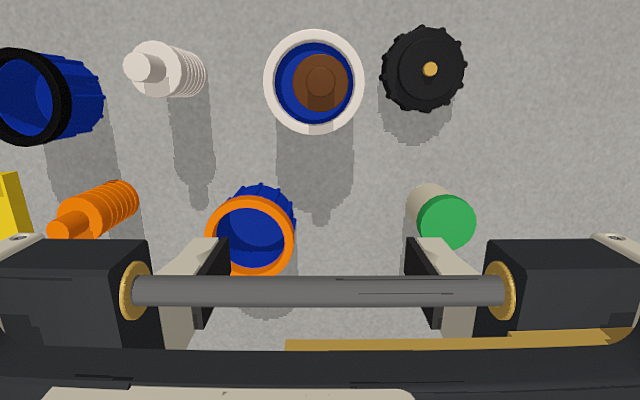

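w4 shows the brown spigot top at (321,82), the white collar at (314,82), the white spigot top at (144,68) and the orange collar at (250,235).

```bash
python3 - <<'E'
from h import *
np.set_printoptions(precision=4,suppress=True)
w3=np.load("w3.npz");w4=np.load("w4.npz")
P={"white spig":((304,66),(144,68),.12),"white collar":((462,81),(314,82),.084),"brown spig":((488,81),(321,82),.126),"orange col":((381,234),(250,235),.084)}
for k,(a,b,z) in P.items():
    r=[ray(w,p) for w,p in((w3,a),(w4,b)) if p]
    print(k,[atz(x,z)[:2] for x in r],tri(r) if len(r)==2 else "")
E
```

```text
white spig [array([ 0.6309, -0.0108]), array([ 0.6313, -0.0173])] (array([ 0.6322, -0.0103,  0.1054]), np.float64(0.00016693381832483145))
white collar [array([ 0.6206, -0.1635]), array([ 0.6195, -0.165 ])] (array([ 0.6202, -0.165 ,  0.0803]), np.float64(0.0005124768513337458))
brown spig [array([ 0.6191, -0.1695]), array([ 0.618 , -0.1713])] (array([ 0.6187, -0.1714,  0.122 ]), np.float64(0.000570819888926239))
orange col [array([ 0.4605, -0.0915]), array([ 0.4603, -0.0946])] (array([ 0.4573, -0.093 ,  0.0765]), np.float64(0.0001417208139544467))
```

Emit:
arm_command([
  {"tx":0.1,"ty":0.01,"tz":0,"twist":0},
  {"tx":0.22,"ty":0.01,"tz":0,"twist":0},
  {"tx":0.32,"ty":0.01,"tz":0.08,"twist":0},
  {"tx":0.348,"ty":0.01,"tz":0.2,"twist":0},
  {"tx":0.348,"ty":0.01,"tz":0.32,"twist":0},
  {"tx":0.348,"ty":0.01,"tz":0.42,"twist":0},
  {"tx":0.348,"ty":0.01,"tz":0.5,"twist":0},
  {"tx":0.348,"ty":0.01,"tz":0.52,"twist":0},
])

```text
t: 4.63
eef_pos: [0.6164, -0.17, 0.1426]
ee_rot: [-3.141, 0.006, 0.001]
force: [-0.7, 0.8, -0.9]
width: 0.0876
gripper_force: 0.0
```

Emit:
arm_command([
  {"tx":0,"ty":0,"tz":0.04,"twist":0},
  {"tx":0,"ty":0,"tz":0.08,"twist":0},
  {"tx":0,"ty":0,"tz":0.12,"twist":0},
  {"tx":0,"ty":0,"tz":0.16,"twist":0},
  {"tx":0,"ty":0,"tz":0.19,"twist":0},
  {"tx":0,"ty":0,"tz":0.2,"twist":0},
  {"tx":0,"ty":0,"tz":0.2,"twist":0},
  {"tx":0,"ty":0,"tz":0.2,"twist":0},
])

```text
t: 5.3
eef_pos: [0.6184, -0.1721, 0.0968]
ee_rot: [3.141, -0.0, 0.0]
force: [-0.9, 1.5, 0.5]
width: 0.0877
gripper_force: 0.0
```

Emit:
arm_command([
  {"tx":0,"ty":0,"tz":0,"twist":0},
  {"tx":0,"ty":0,"tz":0,"twist":0},
  {"tx":0,"ty":0,"tz":0,"twist":0},
  {"tx":0,"ty":0,"tz":0,"twist":0},
  {"tx":0,"ty":0,"tz":0,"twist":0},
  {"tx":0,"ty":0,"tz":0,"twist":0},
  {"tx":0,"ty":0,"tz":0,"twist":0},
  {"tx":0,"ty":0,"tz":0,"twist":0},
], claw=0.1, grip_force=30)

```text
t: 5.97
eef_pos: [0.6182, -0.1719, 0.0966]
ee_rot: [-3.142, 0.0, 0.0]
force: [0.3, 0.2, -0.1]
width: 0.04
gripper_force: 0.0
```

Emit:
arm_command([
  {"tx":0,"ty":0,"tz":0,"twist":0},
  {"tx":0,"ty":0,"tz":0,"twist":0},
  {"tx":0,"ty":0,"tz":0,"twist":0},
  {"tx":0,"ty":0,"tz":0,"twist":0},
  {"tx":0,"ty":0,"tz":0,"twist":0},
  {"tx":0,"ty":0,"tz":0,"twist":0},
  {"tx":0,"ty":0,"tz":0,"twist":0},
  {"tx":0,"ty":0,"tz":0,"twist":0},
])

```text
t: 6.63
eef_pos: [0.6181, -0.1719, 0.0965]
ee_rot: [-3.142, 0.0, 0.0]
force: [0.2, 0.7, -0.7]
width: 0.0252
gripper_force: 30.0
```

Emit:
arm_command([
  {"tx":0,"ty":0,"tz":-0.02,"twist":0},
  {"tx":0,"ty":0,"tz":-0.06,"twist":0},
  {"tx":0,"ty":0,"tz":-0.12,"twist":0},
  {"tx":0,"ty":0,"tz":-0.2,"twist":0},
  {"tx":0,"ty":0,"tz":-0.3,"twist":0},
  {"tx":0,"ty":0,"tz":-0.4,"twist":0},
  {"tx":0,"ty":0,"tz":-0.5,"twist":0},
  {"tx":0,"ty":0,"tz":-0.6,"twist":0},
])

```text
t: 7.3
eef_pos: [0.6178, -0.172, 0.2487]
ee_rot: [3.142, -0.0, 0.0]
force: [0.5, -0.7, -2.8]
width: 0.0254
gripper_force: 30.0
```

```bash
python3 - <<'E'
from h import *
np.set_printoptions(precision=4,suppress=True)
w=dict(np.load("w1.npz") if __import__('os').path.exists("w1.npz") else {})
q=np.array([atz(ray(w,p),.025)[:2] for p in((406,31),(515,27),(507,136),(404,138))]);print(q,q.mean(0))
w2=np.load("w2.npz");print([atz(ray(w2,p),.025)[:2] for p in((202,178),(299,172))])
E
```

```text
[[0.5087 0.3544]
 [0.5151 0.2321]
 [0.3942 0.2252]
 [0.3912 0.3496]] [0.4523 0.2903]
[array([0.5121, 0.3485]), array([0.5192, 0.2297])]
```

Emit:
arm_command([
  {"tx":-0.05,"ty":-0.08,"tz":0,"twist":0},
  {"tx":-0.12,"ty":-0.22,"tz":0,"twist":0},
  {"tx":-0.2,"ty":-0.36,"tz":0,"twist":0},
  {"tx":-0.27,"ty":-0.5,"tz":0,"twist":0},
  {"tx":-0.34,"ty":-0.64,"tz":0,"twist":0},
  {"tx":-0.4,"ty":-0.78,"tz":0,"twist":0},
  {"tx":-0.46,"ty":-0.9,"tz":0,"twist":0},
  {"tx":-0.5,"ty":-1,"tz":0,"twist":0},
])

```text
t: 7.97
eef_pos: [0.4915, 0.0796, 0.2477]
ee_rot: [-3.141, -0.001, 0.001]
force: [0.4, -0.3, -2.5]
width: 0.0257
gripper_force: 30.0
```

Emit:
arm_command([
  {"tx":-0.03,"ty":-0.08,"tz":0,"twist":0},
  {"tx":-0.06,"ty":-0.22,"tz":0,"twist":0},
  {"tx":-0.09,"ty":-0.36,"tz":0,"twist":0},
  {"tx":-0.12,"ty":-0.5,"tz":0,"twist":0},
  {"tx":-0.14,"ty":-0.64,"tz":0,"twist":0},
  {"tx":-0.16,"ty":-0.76,"tz":0,"twist":0},
  {"tx":-0.16,"ty":-0.83,"tz":0,"twist":0},
  {"tx":-0.16,"ty":-0.85,"tz":0,"twist":0},
])

```text
t: 8.63
eef_pos: [0.4528, 0.2931, 0.247]
ee_rot: [-3.141, -0.0, 0.003]
force: [1.3, -0.2, -3.0]
width: 0.0255
gripper_force: 30.0
```

Emit:
arm_command([
  {"tx":0,"ty":0,"tz":0.04,"twist":0},
  {"tx":0,"ty":0,"tz":0.12,"twist":0},
  {"tx":0,"ty":0,"tz":0.22,"twist":0},
  {"tx":0,"ty":0,"tz":0.32,"twist":0},
  {"tx":0,"ty":0,"tz":0.42,"twist":0},
  {"tx":0,"ty":0,"tz":0.5,"twist":0},
  {"tx":0,"ty":0,"tz":0.55,"twist":0},
  {"tx":0,"ty":0,"tz":0.58,"twist":0},
])

```text
t: 9.3
eef_pos: [0.4524, 0.288, 0.0994]
ee_rot: [3.139, 0.002, -0.002]
force: [0.8, -0.9, -2.3]
width: 0.0255
gripper_force: 30.0
```

Emit:
arm_command([
  {"tx":0,"ty":0,"tz":0,"twist":0},
  {"tx":0,"ty":0,"tz":0.003,"twist":0},
  {"tx":0,"ty":0,"tz":0.006,"twist":0},
  {"tx":0,"ty":0,"tz":0.009,"twist":0},
  {"tx":0,"ty":0,"tz":0.012,"twist":0},
  {"tx":0,"ty":0,"tz":0.015,"twist":0},
  {"tx":0,"ty":0,"tz":0.018,"twist":0},
  {"tx":0,"ty":0,"tz":0.018,"twist":0},
])

```text
t: 9.97
eef_pos: [0.453, 0.2906, 0.0971]
ee_rot: [-3.141, -0.0, 0.0]
force: [0.0, 0.5, -2.9]
width: 0.0256
gripper_force: 30.0
```

Emit:
arm_command([
  {"tx":0,"ty":0,"tz":0.002,"twist":0},
  {"tx":0,"ty":0,"tz":0.004,"twist":0},
  {"tx":0,"ty":0,"tz":0.005,"twist":0},
  {"tx":0,"ty":0,"tz":0.006,"twist":0},
  {"tx":0,"ty":0,"tz":0.007,"twist":0},
  {"tx":0,"ty":0,"tz":0.008,"twist":0},
  {"tx":0,"ty":0,"tz":0.008,"twist":0},
  {"tx":0,"ty":0,"tz":0.008,"twist":0},
])

```text
t: 10.63
eef_pos: [0.4532, 0.2907, 0.0954]
ee_rot: [-3.141, -0.0, 0.0]
force: [-1.1, -0.0, 2.1]
width: 0.0256
gripper_force: 30.0
```

Emit:
arm_command([
  {"tx":0,"ty":0,"tz":0,"twist":0},
  {"tx":0,"ty":0,"tz":0,"twist":0},
  {"tx":0,"ty":0,"tz":0,"twist":0},
  {"tx":0,"ty":0,"tz":0,"twist":0},
  {"tx":0,"ty":0,"tz":0,"twist":0},
  {"tx":0,"ty":0,"tz":0,"twist":0},
  {"tx":0,"ty":0,"tz":0,"twist":0},
  {"tx":0,"ty":0,"tz":0,"twist":0},
], claw=1)

```text
t: 11.3
eef_pos: [0.4531, 0.2905, 0.095]
ee_rot: [3.142, 0.0, 0.0]
force: [-0.2, -0.3, 0.7]
width: 0.0735
gripper_force: 0.0
```

Emit:
arm_command([
  {"tx":0,"ty":0,"tz":-0.06,"twist":0},
  {"tx":0,"ty":0,"tz":-0.2,"twist":0},
  {"tx":0,"ty":0,"tz":-0.36,"twist":0},
  {"tx":0,"ty":0,"tz":-0.5,"twist":0},
  {"tx":0,"ty":0.1,"tz":-0.6,"twist":0},
  {"tx":0,"ty":0.24,"tz":-0.6,"twist":0},
  {"tx":0,"ty":0.4,"tz":-0.6,"twist":0},
  {"tx":0,"ty":0.56,"tz":-0.6,"twist":0},
])

```text
t: 11.97
eef_pos: [0.4528, 0.1495, 0.2456]
ee_rot: [-3.141, -0.001, 0.002]
force: [1.9, -0.6, -0.3]
width: 0.0879
gripper_force: 0.0
```

Emit:
arm_command([
  {"tx":0.06,"ty":0.14,"tz":0,"twist":0},
  {"tx":0.12,"ty":0.28,"tz":0,"twist":0},
  {"tx":0.18,"ty":0.42,"tz":0,"twist":0},
  {"tx":0.25,"ty":0.54,"tz":0,"twist":0},
  {"tx":0.32,"ty":0.62,"tz":0,"twist":0},
  {"tx":0.37,"ty":0.65,"tz":0,"twist":0},
  {"tx":0.37,"ty":0.65,"tz":0,"twist":0},
  {"tx":0.37,"ty":0.65,"tz":0,"twist":0},
])

```text
t: 12.63
eef_pos: [0.5457, -0.0126, 0.2445]
ee_rot: [3.141, 0.001, -0.002]
force: [0.3, 0.3, -0.0]
width: 0.0873
gripper_force: 0.0
```

```bash
python3 snap.py w5; python3 - <<'E'
from h import *
f=grab_frame("scene"); a=cv2.imread("pics/w5.png")[:240]; b=f[120:340,200:520,::-1]; cv2.imwrite("pics/c5.png",np.vstack([a,cv2.copyMakeBorder(b,0,0,0,320,0)]))
E
```

```text
12.6833 [ 0.5453 -0.0121  0.2447] [ 0.6212 -0.0121  0.4031]
```

View pics/c5.png

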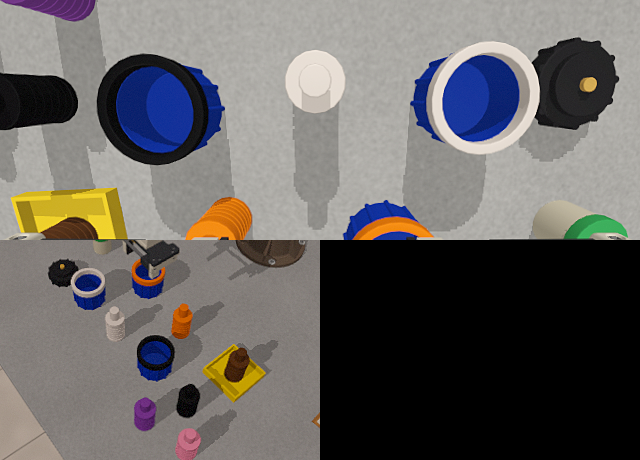

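Brown stands upright in the tray. In w5 the white spigot top is at (315,81), the white collar at (484,98) and the black collar at (153,109).

```bash
python3 - <<'E'
from h import *
np.set_printoptions(precision=4,suppress=True)
w2,w3,w4,w5=[np.load(f"w{i}.npz") for i in (2,3,4,5)]
for k,z,L in [("white spig",.12,[(w3,(304,66)),(w5,(315,81)),(w2,(565,69))]),("white collar",.084,[(w3,(462,81)),(w4,(314,82)),(w5,(484,98))]),("black col",.084,[(w2,(387,92)),(w3,(157,93)),(w5,(153,109))])]:
    r=[ray(*l) for l in L]; print(k,[atz(x,z)[:2] for x in r],tri(r))
E
```

```text
white spig [array([ 0.6309, -0.0108]), array([ 0.632 , -0.0106]), array([ 0.6332, -0.0117])] (array([ 0.6319, -0.0107,  0.1213]), np.float64(0.0011436231429042991))
white collar [array([ 0.6206, -0.1635]), array([ 0.6195, -0.165 ]), array([ 0.6197, -0.1624])] (array([ 0.62  , -0.165 ,  0.0793]), np.float64(0.0007988270817191791))
black col [array([0.6117, 0.1394]), array([0.6103, 0.1358]), array([0.6105, 0.1365])] (array([0.6108, 0.1384, 0.079 ]), np.float64(0.0009487331090489728))
```

Emit:
arm_command([
  {"tx":0.1,"ty":-0.005,"tz":0,"twist":0},
  {"tx":0.22,"ty":-0.005,"tz":0,"twist":0},
  {"tx":0.32,"ty":-0.005,"tz":0.05,"twist":0},
  {"tx":0.348,"ty":-0.005,"tz":0.15,"twist":0},
  {"tx":0.348,"ty":-0.005,"tz":0.26,"twist":0},
  {"tx":0.348,"ty":-0.005,"tz":0.34,"twist":0},
  {"tx":0.348,"ty":-0.005,"tz":0.4,"twist":0},
  {"tx":0.348,"ty":-0.005,"tz":0.42,"twist":0},
])

```text
t: 13.4
eef_pos: [0.6307, -0.0098, 0.1375]
ee_rot: [3.141, 0.004, 0.001]
force: [-0.8, 0.4, -0.6]
width: 0.0879
gripper_force: 0.0
```

Emit:
arm_command([
  {"tx":0,"ty":0,"tz":0.04,"twist":0},
  {"tx":0,"ty":0,"tz":0.08,"twist":0},
  {"tx":0,"ty":0,"tz":0.12,"twist":0},
  {"tx":0,"ty":0,"tz":0.16,"twist":0},
  {"tx":0,"ty":0,"tz":0.185,"twist":0},
  {"tx":0,"ty":0,"tz":0.195,"twist":0},
  {"tx":0,"ty":0,"tz":0.195,"twist":0},
  {"tx":0,"ty":0,"tz":0.195,"twist":0},
])

```text
t: 14.07
eef_pos: [0.6329, -0.0108, 0.0915]
ee_rot: [3.141, -0.0, 0.0]
force: [0.2, -0.2, 0.8]
width: 0.0875
gripper_force: 0.0
```

Emit:
arm_command([
  {"tx":0,"ty":0,"tz":0,"twist":0},
  {"tx":0,"ty":0,"tz":0,"twist":0},
  {"tx":0,"ty":0,"tz":0,"twist":0},
  {"tx":0,"ty":0,"tz":0,"twist":0},
  {"tx":0,"ty":0,"tz":0,"twist":0},
  {"tx":0,"ty":0,"tz":0,"twist":0},
  {"tx":0,"ty":0,"tz":0,"twist":0},
  {"tx":0,"ty":0,"tz":0,"twist":0},
], claw=0.1, grip_force=30)

```text
t: 14.73
eef_pos: [0.6326, -0.0107, 0.0913]
ee_rot: [-3.142, -0.0, 0.0]
force: [0.2, 0.4, -0.2]
width: 0.0398
gripper_force: 0.0
```

Emit:
arm_command([
  {"tx":0,"ty":0,"tz":0,"twist":0},
  {"tx":0,"ty":0,"tz":0,"twist":0},
  {"tx":0,"ty":0,"tz":0,"twist":0},
  {"tx":0,"ty":0,"tz":0,"twist":0},
  {"tx":0,"ty":0,"tz":0,"twist":0},
  {"tx":0,"ty":0,"tz":0,"twist":0},
  {"tx":0,"ty":0,"tz":0,"twist":0},
  {"tx":0,"ty":0,"tz":0,"twist":0},
])

```text
t: 15.4
eef_pos: [0.6327, -0.0107, 0.0913]
ee_rot: [3.142, 0.0, 0.0]
force: [-0.5, -0.9, -0.3]
width: 0.0253
gripper_force: 30.0
```

Emit:
arm_command([
  {"tx":0,"ty":0,"tz":-0.02,"twist":0},
  {"tx":0,"ty":0,"tz":-0.06,"twist":0},
  {"tx":0,"ty":0,"tz":-0.14,"twist":0},
  {"tx":0,"ty":0,"tz":-0.26,"twist":0},
  {"tx":0,"ty":0,"tz":-0.38,"twist":0},
  {"tx":0,"ty":0,"tz":-0.5,"twist":0},
  {"tx":0,"ty":0,"tz":-0.58,"twist":0},
  {"tx":0,"ty":0,"tz":-0.6,"twist":0},
])

```text
t: 16.07
eef_pos: [0.6344, -0.0106, 0.2469]
ee_rot: [-3.141, -0.007, 0.001]
force: [0.7, 0.1, -1.8]
width: 0.0253
gripper_force: 30.0
```

Emit:
arm_command([
  {"tx":-0.01,"ty":0.06,"tz":0,"twist":0},
  {"tx":-0.02,"ty":0.16,"tz":0,"twist":0},
  {"tx":-0.03,"ty":0.28,"tz":0,"twist":0},
  {"tx":-0.04,"ty":0.4,"tz":0,"twist":0},
  {"tx":-0.05,"ty":0.5,"tz":0,"twist":0},
  {"tx":-0.05,"ty":0.58,"tz":0,"twist":0},
  {"tx":-0.05,"ty":0.613,"tz":0,"twist":0},
  {"tx":-0.05,"ty":0.613,"tz":0,"twist":0},
])

```text
t: 16.73
eef_pos: [0.6191, -0.1659, 0.2401]
ee_rot: [-3.141, 0.002, -0.002]
force: [0.1, -0.1, -1.6]
width: 0.0253
gripper_force: 30.0
```

Emit:
arm_command([
  {"tx":0,"ty":0,"tz":0,"twist":0},
  {"tx":0,"ty":0,"tz":0.06,"twist":0},
  {"tx":0,"ty":0,"tz":0.14,"twist":0},
  {"tx":0,"ty":0,"tz":0.22,"twist":0},
  {"tx":0,"ty":0,"tz":0.3,"twist":0},
  {"tx":0,"ty":0,"tz":0.36,"twist":0},
  {"tx":0,"ty":0,"tz":0.4,"twist":0},
  {"tx":0,"ty":0,"tz":0.42,"twist":0},
])

```text
t: 17.4
eef_pos: [0.6194, -0.1629, 0.1345]
ee_rot: [-3.141, 0.003, 0.001]
force: [-0.2, -0.3, -2.3]
width: 0.0255
gripper_force: 30.0
```

Emit:
arm_command([
  {"tx":0,"ty":0,"tz":0.03,"twist":0},
  {"tx":0,"ty":0,"tz":0.06,"twist":0},
  {"tx":0,"ty":0,"tz":0.09,"twist":0},
  {"tx":0,"ty":0,"tz":0.11,"twist":0},
  {"tx":0,"ty":0,"tz":0.13,"twist":0},
  {"tx":0,"ty":0,"tz":0.14,"twist":0},
  {"tx":0,"ty":0,"tz":0.145,"twist":0},
  {"tx":0,"ty":0,"tz":0.145,"twist":0},
])

```text
t: 18.07
eef_pos: [0.6201, -0.164, 0.0999]
ee_rot: [3.142, 0.0, 0.0]
force: [-0.3, -0.2, -1.9]
width: 0.0252
gripper_force: 30.0
```

Expected contact is at TCP z ≈ 0.0973. I'll lower 3 mm slowly.

Emit:
arm_command([
  {"tx":0,"ty":0,"tz":0.002,"twist":0},
  {"tx":0,"ty":0,"tz":0.004,"twist":0},
  {"tx":0,"ty":0,"tz":0.006,"twist":0},
  {"tx":0,"ty":0,"tz":0.008,"twist":0},
  {"tx":0,"ty":0,"tz":0.01,"twist":0},
  {"tx":0,"ty":0,"tz":0.012,"twist":0},
  {"tx":0,"ty":0,"tz":0.012,"twist":0},
  {"tx":0,"ty":0,"tz":0.012,"twist":0},
])

```text
t: 18.73
eef_pos: [0.6203, -0.164, 0.0973]
ee_rot: [3.141, -0.0, 0.0]
force: [-0.3, -0.4, -0.5]
width: 0.0256
gripper_force: 30.0
```

Emit:
arm_command([
  {"tx":0,"ty":0,"tz":0.002,"twist":0},
  {"tx":0,"ty":0,"tz":0.003,"twist":0},
  {"tx":0,"ty":0,"tz":0.003,"twist":0},
  {"tx":0,"ty":0,"tz":0.003,"twist":0},
  {"tx":0,"ty":0,"tz":0.003,"twist":0},
  {"tx":0,"ty":0,"tz":0.003,"twist":0},
  {"tx":0,"ty":0,"tz":0.003,"twist":0},
  {"tx":0,"ty":0,"tz":0.003,"twist":0},
])

```text
t: 19.4
eef_pos: [0.6205, -0.164, 0.0973]
ee_rot: [3.141, -0.001, 0.0]
force: [-2.1, 0.0, 5.0]
width: 0.0248
gripper_force: 30.0
```

Emit:
arm_command([
  {"tx":0,"ty":0,"tz":0,"twist":0},
  {"tx":0,"ty":0,"tz":0,"twist":0},
  {"tx":0,"ty":0,"tz":0,"twist":0},
  {"tx":0,"ty":0,"tz":0,"twist":0},
  {"tx":0,"ty":0,"tz":0,"twist":0},
  {"tx":0,"ty":0,"tz":0,"twist":0},
  {"tx":0,"ty":0,"tz":0,"twist":0},
  {"tx":0,"ty":0,"tz":0,"twist":0},
], claw=1)

```text
t: 20.07
eef_pos: [0.6201, -0.1639, 0.0962]
ee_rot: [3.142, 0.0, 0.0]
force: [0.6, -0.5, 0.2]
width: 0.0731
gripper_force: 0.0
```

Emit:
arm_command([
  {"tx":0,"ty":0,"tz":-0.06,"twist":0},
  {"tx":0,"ty":0,"tz":-0.2,"twist":0},
  {"tx":0,"ty":0,"tz":-0.36,"twist":0},
  {"tx":0,"ty":0,"tz":-0.5,"twist":0},
  {"tx":0,"ty":-0.1,"tz":-0.6,"twist":0},
  {"tx":-0.05,"ty":-0.24,"tz":-0.6,"twist":0},
  {"tx":-0.1,"ty":-0.4,"tz":-0.6,"twist":0},
  {"tx":-0.15,"ty":-0.56,"tz":-0.6,"twist":0},
])

```text
t: 20.73
eef_pos: [0.5822, -0.0234, 0.2468]
ee_rot: [-3.141, -0.001, -0.001]
force: [0.3, -0.3, -0.1]
width: 0.0876
gripper_force: 0.0
```

Emit:
arm_command([
  {"tx":-0.02,"ty":-0.15,"tz":0,"twist":0},
  {"tx":-0.04,"ty":-0.3,"tz":0,"twist":0},
  {"tx":-0.06,"ty":-0.45,"tz":0,"twist":0},
  {"tx":-0.08,"ty":-0.6,"tz":0,"twist":0},
  {"tx":-0.1,"ty":-0.75,"tz":0,"twist":0},
  {"tx":-0.12,"ty":-0.9,"tz":0,"twist":0},
  {"tx":-0.14,"ty":-1,"tz":0,"twist":0},
  {"tx":-0.16,"ty":-1,"tz":0,"twist":0},
])

```text
t: 21.4
eef_pos: [0.5424, 0.2298, 0.2459]
ee_rot: [-3.141, -0.0, 0.004]
force: [-0.3, -0.0, -0.5]
width: 0.0876
gripper_force: 0.0
```

Emit:
arm_command([
  {"tx":0,"ty":-0.1,"tz":0,"twist":0},
  {"tx":0,"ty":-0.18,"tz":0,"twist":0},
  {"tx":0,"ty":-0.23,"tz":0,"twist":0},
  {"tx":0,"ty":-0.23,"tz":0,"twist":0},
  {"tx":0,"ty":-0.23,"tz":0,"twist":0},
  {"tx":0,"ty":-0.23,"tz":0,"twist":0},
  {"tx":0,"ty":-0.23,"tz":0,"twist":0},
  {"tx":0,"ty":-0.23,"tz":0,"twist":0},
])

```text
t: 22.07
eef_pos: [0.5429, 0.2822, 0.2465]
ee_rot: [-3.142, -0.0, -0.001]
force: [0.3, -0.4, 0.7]
width: 0.0879
gripper_force: 0.0
```

```bash
python3 snap.py w6; python3 - <<'E'
from h import *
f=grab_frame("scene"); a=cv2.imread("pics/w6.png")[:240]; b=f[120:340,200:520,::-1]; cv2.imwrite("pics/c6.png",np.vstack([a,cv2.copyMakeBorder(b,0,0,0,320,0)]))
E
```

```text
22.1167 [0.5429 0.2823 0.2465] [0.6182 0.2827 0.4052]
```

View pics/c6.png

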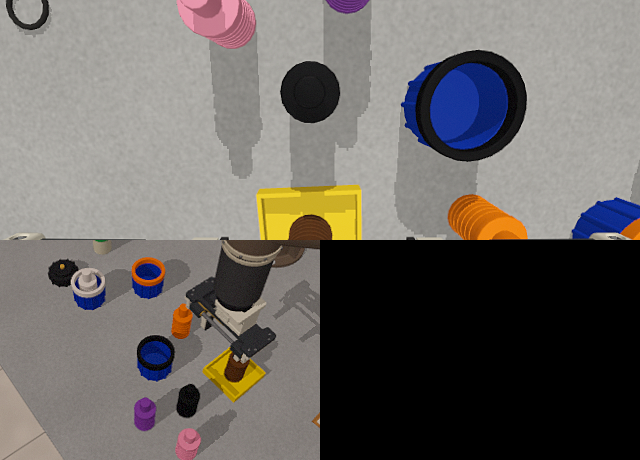

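White is seated in its sump. In w6 the black spigot top is at (309,92) and the black collar centre at (471,105).

```bash
python3 - <<'E'
from h import *
np.set_printoptions(precision=4,suppress=True)
w2,w3,w5,w6=[np.load(f"w{i}.npz") for i in (2,3,5,6)]
for k,z,L in [("black spig",.12,[(w2,(229,77)),(w6,(309,92))]),("black col",.084,[(w2,(387,92)),(w3,(157,93)),(w5,(153,109)),(w6,(471,105))])]:
    r=[ray(*l) for l in L]; print(k,[atz(x,z)[:2] for x in r],tri(r))
E
```

```text
black spig [array([0.6243, 0.2842]), array([0.621 , 0.2891])] (array([0.6232, 0.2891, 0.1013]), np.float64(0.002050711065339957))
black col [array([0.6117, 0.1394]), array([0.6103, 0.1358]), array([0.6105, 0.1365]), array([0.6109, 0.1429])] (array([0.6108, 0.1391, 0.0772]), np.float64(0.0013919694103941844))
```

Emit:
arm_command([
  {"tx":0.1,"ty":-0.026,"tz":0,"twist":0},
  {"tx":0.22,"ty":-0.026,"tz":0,"twist":0},
  {"tx":0.3,"ty":-0.026,"tz":0.05,"twist":0},
  {"tx":0.314,"ty":-0.026,"tz":0.15,"twist":0},
  {"tx":0.314,"ty":-0.026,"tz":0.26,"twist":0},
  {"tx":0.314,"ty":-0.026,"tz":0.34,"twist":0},
  {"tx":0.314,"ty":-0.026,"tz":0.4,"twist":0},
  {"tx":0.314,"ty":-0.026,"tz":0.42,"twist":0},
])

```text
t: 22.83
eef_pos: [0.6201, 0.2883, 0.1381]
ee_rot: [3.139, 0.004, -0.001]
force: [-1.0, 0.2, -0.7]
width: 0.0872
gripper_force: 0.0
```

Emit:
arm_command([
  {"tx":0,"ty":0,"tz":0.04,"twist":0},
  {"tx":0,"ty":0,"tz":0.08,"twist":0},
  {"tx":0,"ty":0,"tz":0.12,"twist":0},
  {"tx":0,"ty":0,"tz":0.16,"twist":0},
  {"tx":0,"ty":0,"tz":0.19,"twist":0},
  {"tx":0,"ty":0,"tz":0.2,"twist":0},
  {"tx":0,"ty":0,"tz":0.2,"twist":0},
  {"tx":0,"ty":0,"tz":0.2,"twist":0},
])

```text
t: 23.5
eef_pos: [0.6214, 0.2897, 0.0915]
ee_rot: [-3.142, -0.0, 0.0]
force: [0.2, -0.3, 0.6]
width: 0.0877
gripper_force: 0.0
```

Emit:
arm_command([
  {"tx":0,"ty":0,"tz":0,"twist":0},
  {"tx":0,"ty":0,"tz":0,"twist":0},
  {"tx":0,"ty":0,"tz":0,"twist":0},
  {"tx":0,"ty":0,"tz":0,"twist":0},
  {"tx":0,"ty":0,"tz":0,"twist":0},
  {"tx":0,"ty":0,"tz":0,"twist":0},
  {"tx":0,"ty":0,"tz":0,"twist":0},
  {"tx":0,"ty":0,"tz":0,"twist":0},
], claw=0.1, grip_force=30)

```text
t: 24.17
eef_pos: [0.6212, 0.2896, 0.0913]
ee_rot: [-3.142, -0.0, 0.0]
force: [-0.5, -0.4, -0.2]
width: 0.0403
gripper_force: 0.0
```

Emit:
arm_command([
  {"tx":0,"ty":0,"tz":0,"twist":0},
  {"tx":0,"ty":0,"tz":0,"twist":0},
  {"tx":0,"ty":0,"tz":0,"twist":0},
  {"tx":0,"ty":0,"tz":0,"twist":0},
  {"tx":0,"ty":0,"tz":0,"twist":0},
  {"tx":0,"ty":0,"tz":0,"twist":0},
  {"tx":0,"ty":0,"tz":0,"twist":0},
  {"tx":0,"ty":0,"tz":0,"twist":0},
])

```text
t: 24.83
eef_pos: [0.6212, 0.2895, 0.0912]
ee_rot: [3.141, 0.0, 0.0]
force: [-0.5, -0.2, -0.9]
width: 0.0255
gripper_force: 30.0
```

Emit:
arm_command([
  {"tx":0,"ty":0,"tz":-0.02,"twist":0},
  {"tx":0,"ty":0,"tz":-0.06,"twist":0},
  {"tx":0,"ty":0,"tz":-0.14,"twist":0},
  {"tx":0,"ty":0,"tz":-0.26,"twist":0},
  {"tx":0,"ty":0,"tz":-0.38,"twist":0},
  {"tx":0,"ty":0,"tz":-0.5,"twist":0},
  {"tx":0,"ty":0,"tz":-0.58,"twist":0},
  {"tx":0,"ty":0,"tz":-0.6,"twist":0},
])

```text
t: 25.5
eef_pos: [0.6229, 0.2904, 0.2474]
ee_rot: [-3.138, -0.007, 0.001]
force: [0.8, -0.2, -0.5]
width: 0.0256
gripper_force: 30.0
```

Emit:
arm_command([
  {"tx":-0.01,"ty":0.06,"tz":0,"twist":0},
  {"tx":-0.02,"ty":0.16,"tz":0,"twist":0},
  {"tx":-0.03,"ty":0.28,"tz":0,"twist":0},
  {"tx":-0.04,"ty":0.4,"tz":0,"twist":0},
  {"tx":-0.04,"ty":0.5,"tz":0,"twist":0},
  {"tx":-0.04,"ty":0.58,"tz":0,"twist":0},
  {"tx":-0.04,"ty":0.602,"tz":0,"twist":0},
  {"tx":-0.04,"ty":0.602,"tz":0,"twist":0},
])

```text
t: 26.17
eef_pos: [0.6106, 0.1372, 0.2409]
ee_rot: [3.141, 0.001, -0.002]
force: [0.5, 0.4, -2.0]
width: 0.0255
gripper_force: 30.0
```

Emit:
arm_command([
  {"tx":0,"ty":0,"tz":0,"twist":0},
  {"tx":0,"ty":0,"tz":0.06,"twist":0},
  {"tx":0,"ty":0,"tz":0.14,"twist":0},
  {"tx":0,"ty":0,"tz":0.22,"twist":0},
  {"tx":0,"ty":0,"tz":0.3,"twist":0},
  {"tx":0,"ty":0,"tz":0.36,"twist":0},
  {"tx":0,"ty":0,"tz":0.4,"twist":0},
  {"tx":0,"ty":0,"tz":0.42,"twist":0},
])

```text
t: 26.83
eef_pos: [0.6105, 0.1397, 0.1343]
ee_rot: [3.141, 0.002, 0.001]
force: [0.2, -0.1, -2.4]
width: 0.0253
gripper_force: 30.0
```

Emit:
arm_command([
  {"tx":0,"ty":0,"tz":0.03,"twist":0},
  {"tx":0,"ty":0,"tz":0.06,"twist":0},
  {"tx":0,"ty":0,"tz":0.09,"twist":0},
  {"tx":0,"ty":0,"tz":0.11,"twist":0},
  {"tx":0,"ty":0,"tz":0.13,"twist":0},
  {"tx":0,"ty":0,"tz":0.14,"twist":0},
  {"tx":0,"ty":0,"tz":0.145,"twist":0},
  {"tx":0,"ty":0,"tz":0.145,"twist":0},
])

```text
t: 27.5
eef_pos: [0.6113, 0.139, 0.1]
ee_rot: [3.141, 0.0, 0.0]
force: [0.5, -0.4, -2.0]
width: 0.0251
gripper_force: 30.0
```

Emit:
arm_command([
  {"tx":0,"ty":0,"tz":0.002,"twist":0},
  {"tx":0,"ty":0,"tz":0.004,"twist":0},
  {"tx":0,"ty":0,"tz":0.006,"twist":0},
  {"tx":0,"ty":0,"tz":0.008,"twist":0},
  {"tx":0,"ty":0,"tz":0.01,"twist":0},
  {"tx":0,"ty":0,"tz":0.012,"twist":0},
  {"tx":0,"ty":0,"tz":0.012,"twist":0},
  {"tx":0,"ty":0,"tz":0.012,"twist":0},
])

```text
t: 28.17
eef_pos: [0.6114, 0.1391, 0.0972]
ee_rot: [-3.142, -0.0, 0.0]
force: [-0.1, -0.4, -0.4]
width: 0.0254
gripper_force: 30.0
```

Emit:
arm_command([
  {"tx":0,"ty":0,"tz":0.002,"twist":0},
  {"tx":0,"ty":0,"tz":0.002,"twist":0},
  {"tx":0,"ty":0,"tz":0.002,"twist":0},
  {"tx":0,"ty":0,"tz":0.002,"twist":0},
  {"tx":0,"ty":0,"tz":0.002,"twist":0},
  {"tx":0,"ty":0,"tz":0.002,"twist":0},
  {"tx":0,"ty":0,"tz":0.002,"twist":0},
  {"tx":0,"ty":0,"tz":0.002,"twist":0},
])

```text
t: 28.83
eef_pos: [0.6116, 0.1391, 0.0972]
ee_rot: [-3.141, -0.001, 0.0]
force: [-0.5, -1.5, 5.6]
width: 0.0253
gripper_force: 30.0
```

Emit:
arm_command([
  {"tx":0,"ty":0,"tz":0,"twist":0},
  {"tx":0,"ty":0,"tz":0,"twist":0},
  {"tx":0,"ty":0,"tz":0,"twist":0},
  {"tx":0,"ty":0,"tz":0,"twist":0},
  {"tx":0,"ty":0,"tz":0,"twist":0},
  {"tx":0,"ty":0,"tz":0,"twist":0},
  {"tx":0,"ty":0,"tz":0,"twist":0},
  {"tx":0,"ty":0,"tz":0,"twist":0},
], claw=1)

```text
t: 29.5
eef_pos: [0.6113, 0.1391, 0.0965]
ee_rot: [-3.142, -0.0, 0.0]
force: [0.0, 0.2, -0.3]
width: 0.0732
gripper_force: 0.0
```

Emit:
arm_command([
  {"tx":0,"ty":0,"tz":-0.06,"twist":0},
  {"tx":0,"ty":0,"tz":-0.2,"twist":0},
  {"tx":0,"ty":0,"tz":-0.36,"twist":0},
  {"tx":0,"ty":0,"tz":-0.5,"twist":0},
  {"tx":-0.1,"ty":0,"tz":-0.6,"twist":0},
  {"tx":-0.2,"ty":0.05,"tz":-0.6,"twist":0},
  {"tx":-0.3,"ty":0.1,"tz":-0.6,"twist":0},
  {"tx":-0.4,"ty":0.15,"tz":-0.6,"twist":0},
])

```text
t: 30.17
eef_pos: [0.5102, 0.1013, 0.2469]
ee_rot: [-3.141, -0.001, 0.0]
force: [0.3, -0.0, 0.5]
width: 0.0878
gripper_force: 0.0
```

Emit:
arm_command([
  {"tx":-0.1,"ty":0.03,"tz":0,"twist":0},
  {"tx":-0.2,"ty":0.034,"tz":0,"twist":0},
  {"tx":-0.3,"ty":0.034,"tz":0,"twist":0},
  {"tx":-0.38,"ty":0.034,"tz":0,"twist":0},
  {"tx":-0.42,"ty":0.034,"tz":0,"twist":0},
  {"tx":-0.42,"ty":0.034,"tz":0,"twist":0},
  {"tx":-0.42,"ty":0.034,"tz":0,"twist":0},
  {"tx":-0.42,"ty":0.034,"tz":0,"twist":0},
])

```text
t: 30.83
eef_pos: [0.407, 0.0934, 0.2468]
ee_rot: [-3.141, -0.001, 0.001]
force: [0.4, -0.1, 0.4]
width: 0.0874
gripper_force: 0.0
```

```bash
python3 snap.py w7; python3 - <<'E'
from h import *
f=grab_frame("scene"); a=cv2.imread("pics/w7.png")[:240]; b=f[120:340,200:520,::-1]; cv2.imwrite("pics/c7.png",np.vstack([a,cv2.copyMakeBorder(b,0,0,0,320,0)]))
E
```

```text
30.8833 [0.407  0.0933 0.2465] [0.4823 0.094  0.4055]
```

View pics/c7.png

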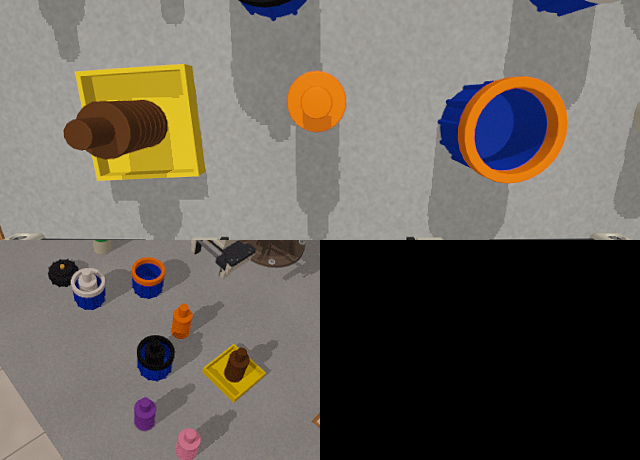

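Black is seated, and brown still stands in the tray. In w7 the orange spigot top is at (317,102) and the orange collar at (512,130).

```bash
python3 - <<'E'
from h import *
np.set_printoptions(precision=4,suppress=True)
w2,w3,w4,w7=[np.load(f"w{i}.npz") for i in (2,3,4,7)]
for k,z,L in [("or spig",.12,[(w2,(431,231)),(w3,(203,232)),(w7,(317,102))]),("or col",.084,[(w3,(381,234)),(w4,(250,235)),(w7,(512,130))])]:
    r=[ray(*l) for l in L]; print(k,[atz(x,z)[:2] for x in r],tri(r))
E
```

```text
or spig [array([0.4805, 0.096 ]), array([0.4779, 0.0906]), array([0.4776, 0.094 ])] (array([0.4769, 0.0935, 0.1134]), np.float64(0.0015988050409672459))
or col [array([ 0.4605, -0.0915]), array([ 0.4603, -0.0946]), array([ 0.4532, -0.0877])] (array([ 0.4544, -0.0933,  0.0724]), np.float64(0.002321935041827875))
```

Emit:
arm_command([
  {"tx":0.1,"ty":-0.003,"tz":0,"twist":0},
  {"tx":0.2,"ty":-0.003,"tz":0,"twist":0},
  {"tx":0.27,"ty":-0.003,"tz":0.05,"twist":0},
  {"tx":0.283,"ty":-0.003,"tz":0.15,"twist":0},
  {"tx":0.283,"ty":-0.003,"tz":0.26,"twist":0},
  {"tx":0.283,"ty":-0.003,"tz":0.34,"twist":0},
  {"tx":0.283,"ty":-0.003,"tz":0.4,"twist":0},
  {"tx":0.283,"ty":-0.003,"tz":0.42,"twist":0},
])

```text
t: 31.6
eef_pos: [0.4761, 0.0929, 0.1384]
ee_rot: [3.139, 0.005, -0.001]
force: [-0.2, -0.4, -0.1]
width: 0.0878
gripper_force: 0.0
```

Emit:
arm_command([
  {"tx":0,"ty":0,"tz":0.04,"twist":0},
  {"tx":0,"ty":0,"tz":0.08,"twist":0},
  {"tx":0,"ty":0,"tz":0.12,"twist":0},
  {"tx":0,"ty":0,"tz":0.16,"twist":0},
  {"tx":0,"ty":0,"tz":0.19,"twist":0},
  {"tx":0,"ty":0,"tz":0.2,"twist":0},
  {"tx":0,"ty":0,"tz":0.2,"twist":0},
  {"tx":0,"ty":0,"tz":0.2,"twist":0},
])

```text
t: 32.27
eef_pos: [0.4773, 0.0939, 0.0918]
ee_rot: [-3.142, -0.0, 0.0]
force: [0.2, 0.6, -0.1]
width: 0.0879
gripper_force: 0.0
```

Emit:
arm_command([
  {"tx":0,"ty":0,"tz":0,"twist":0},
  {"tx":0,"ty":0,"tz":0,"twist":0},
  {"tx":0,"ty":0,"tz":0,"twist":0},
  {"tx":0,"ty":0,"tz":0,"twist":0},
  {"tx":0,"ty":0,"tz":0,"twist":0},
  {"tx":0,"ty":0,"tz":0,"twist":0},
  {"tx":0,"ty":0,"tz":0,"twist":0},
  {"tx":0,"ty":0,"tz":0,"twist":0},
], claw=0.1, grip_force=30)

```text
t: 32.93
eef_pos: [0.477, 0.0938, 0.0916]
ee_rot: [-3.142, -0.0, 0.0]
force: [0.1, -0.1, 0.1]
width: 0.0402
gripper_force: 0.0
```

Emit:
arm_command([
  {"tx":0,"ty":0,"tz":0,"twist":0},
  {"tx":0,"ty":0,"tz":0,"twist":0},
  {"tx":0,"ty":0,"tz":0,"twist":0},
  {"tx":0,"ty":0,"tz":0,"twist":0},
  {"tx":0,"ty":0,"tz":0,"twist":0},
  {"tx":0,"ty":0,"tz":0,"twist":0},
  {"tx":0,"ty":0,"tz":0,"twist":0},
  {"tx":0,"ty":0,"tz":0,"twist":0},
])

```text
t: 33.6
eef_pos: [0.4771, 0.0939, 0.0916]
ee_rot: [-3.141, -0.0, 0.0]
force: [-1.1, 0.7, -1.1]
width: 0.0254
gripper_force: 30.0
```

Emit:
arm_command([
  {"tx":0,"ty":0,"tz":-0.02,"twist":0},
  {"tx":0,"ty":0,"tz":-0.06,"twist":0},
  {"tx":0,"ty":0,"tz":-0.14,"twist":0},
  {"tx":0,"ty":0,"tz":-0.26,"twist":0},
  {"tx":0,"ty":0,"tz":-0.38,"twist":0},
  {"tx":0,"ty":0,"tz":-0.5,"twist":0},
  {"tx":0,"ty":0,"tz":-0.58,"twist":0},
  {"tx":0,"ty":0,"tz":-0.6,"twist":0},
])

```text
t: 34.27
eef_pos: [0.4783, 0.0942, 0.2455]
ee_rot: [-3.139, -0.005, 0.0]
force: [1.9, -0.5, -3.5]
width: 0.0252
gripper_force: 30.0
```

Emit:
arm_command([
  {"tx":-0.01,"ty":0.07,"tz":0,"twist":0},
  {"tx":-0.02,"ty":0.2,"tz":0,"twist":0},
  {"tx":-0.04,"ty":0.34,"tz":0,"twist":0},
  {"tx":-0.06,"ty":0.48,"tz":0,"twist":0},
  {"tx":-0.08,"ty":0.6,"tz":0,"twist":0},
  {"tx":-0.088,"ty":0.7,"tz":0,"twist":0},
  {"tx":-0.088,"ty":0.742,"tz":0,"twist":0},
  {"tx":-0.088,"ty":0.742,"tz":0,"twist":0},
])

```text
t: 34.93
eef_pos: [0.4539, -0.0936, 0.2405]
ee_rot: [3.141, 0.002, -0.003]
force: [0.5, 0.1, -2.2]
width: 0.0253
gripper_force: 30.0
```

Emit:
arm_command([
  {"tx":0,"ty":0,"tz":0,"twist":0},
  {"tx":0,"ty":0,"tz":0.06,"twist":0},
  {"tx":0,"ty":0,"tz":0.12,"twist":0},
  {"tx":0,"ty":0,"tz":0.18,"twist":0},
  {"tx":0,"ty":0,"tz":0.2,"twist":0},
  {"tx":0,"ty":0,"tz":0.2,"twist":0},
  {"tx":0,"ty":0,"tz":0.2,"twist":0},
  {"tx":0,"ty":0,"tz":0.2,"twist":0},
])

```text
t: 35.6
eef_pos: [0.4558, -0.0913, 0.1924]
ee_rot: [3.142, -0.001, 0.001]
force: [-0.6, -0.0, -3.0]
width: 0.0252
gripper_force: 30.0
```

```bash
python3 - <<'E'
from h import *
a=grab_frame("scene")[90:240,240:440,::-1]; b=grab_frame("top")[180:330,280:480,::-1]
cv2.imwrite("pics/c8.png",cv2.resize(np.hstack([a,b]),None,fx=2,fy=2,interpolation=cv2.INTER_CUBIC))
c=calibration("top"); print(proj(c,[.455,-.0915,.084]),proj(calibration("scene"),[.455,-.0915,.084]),get_state()["eef_pos"])
E
```

```text
[368.01306883 248.52715415] [347.96279904 149.32237172] [ 0.45566693 -0.09142798  0.19241315]
```

View pics/c8.png

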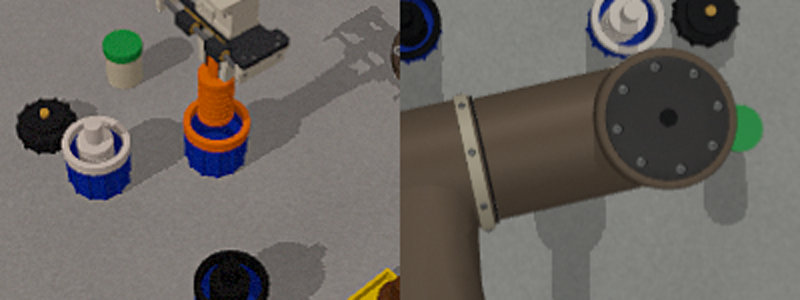

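The top and scene views confirm the cartridge is centred over the orange collar (predicted pixels (368,248) and (348,149)), so I lower it.

Emit:
arm_command([
  {"tx":0,"ty":0,"tz":0.04,"twist":0},
  {"tx":0,"ty":0,"tz":0.08,"twist":0},
  {"tx":0,"ty":0,"tz":0.12,"twist":0},
  {"tx":0,"ty":0,"tz":0.16,"twist":0},
  {"tx":0,"ty":0,"tz":0.2,"twist":0},
  {"tx":0,"ty":0,"tz":0.22,"twist":0},
  {"tx":0,"ty":0,"tz":0.22,"twist":0},
  {"tx":0,"ty":0,"tz":0.22,"twist":0},
])

```text
t: 36.37
eef_pos: [0.4548, -0.0918, 0.1361]
ee_rot: [3.141, 0.001, 0.0]
force: [-0.4, 0.9, -2.2]
width: 0.0255
gripper_force: 30.0
```

Emit:
arm_command([
  {"tx":0,"ty":0,"tz":0.03,"twist":0},
  {"tx":0,"ty":0,"tz":0.06,"twist":0},
  {"tx":0,"ty":0,"tz":0.09,"twist":0},
  {"tx":0,"ty":0,"tz":0.11,"twist":0},
  {"tx":0,"ty":0,"tz":0.13,"twist":0},
  {"tx":0,"ty":0,"tz":0.14,"twist":0},
  {"tx":0,"ty":0,"tz":0.145,"twist":0},
  {"tx":0,"ty":0,"tz":0.145,"twist":0},
])

```text
t: 37.03
eef_pos: [0.455, -0.0917, 0.1001]
ee_rot: [3.141, 0.0, 0.0]
force: [-0.7, -0.1, -3.9]
width: 0.0254
gripper_force: 30.0
```

Emit:
arm_command([
  {"tx":0,"ty":0,"tz":0.002,"twist":0},
  {"tx":0,"ty":0,"tz":0.004,"twist":0},
  {"tx":0,"ty":0,"tz":0.006,"twist":0},
  {"tx":0,"ty":0,"tz":0.008,"twist":0},
  {"tx":0,"ty":0,"tz":0.01,"twist":0},
  {"tx":0,"ty":0,"tz":0.012,"twist":0},
  {"tx":0,"ty":0,"tz":0.012,"twist":0},
  {"tx":0,"ty":0,"tz":0.012,"twist":0},
])

```text
t: 37.7
eef_pos: [0.4552, -0.0917, 0.0975]
ee_rot: [3.142, -0.0, 0.0]
force: [0.0, 0.7, 0.6]
width: 0.0251
gripper_force: 30.0
```

Touching. Now release, lift and retreat.

Emit:
arm_command([
  {"tx":0,"ty":0,"tz":0,"twist":0},
  {"tx":0,"ty":0,"tz":0,"twist":0},
  {"tx":0,"ty":0,"tz":0,"twist":0},
  {"tx":0,"ty":0,"tz":0,"twist":0},
  {"tx":0,"ty":0,"tz":0,"twist":0},
  {"tx":0,"ty":0,"tz":0,"twist":0},
  {"tx":0,"ty":0,"tz":0,"twist":0},
  {"tx":0,"ty":0,"tz":0,"twist":0},
], claw=1)

```text
t: 38.37
eef_pos: [0.4551, -0.0917, 0.0973]
ee_rot: [3.142, -0.0, 0.0]
force: [0.5, 0.6, -0.3]
width: 0.0731
gripper_force: 0.0
```

Emit:
arm_command([
  {"tx":0,"ty":0,"tz":-0.06,"twist":0},
  {"tx":0,"ty":0,"tz":-0.2,"twist":0},
  {"tx":0,"ty":0,"tz":-0.36,"twist":0},
  {"tx":0,"ty":0,"tz":-0.5,"twist":0},
  {"tx":0,"ty":0.1,"tz":-0.6,"twist":0},
  {"tx":0,"ty":0.24,"tz":-0.6,"twist":0},
  {"tx":0,"ty":0.4,"tz":-0.6,"twist":0},
  {"tx":0,"ty":0.56,"tz":-0.6,"twist":0},
])

```text
t: 39.03
eef_pos: [0.4552, -0.2328, 0.2483]
ee_rot: [3.142, -0.002, 0.002]
force: [2.0, 0.4, -0.6]
width: 0.0874
gripper_force: 0.0
```

Emit:
arm_command([
  {"tx":0,"ty":0.1,"tz":0,"twist":0},
  {"tx":0,"ty":0.24,"tz":-0.1,"twist":0},
  {"tx":0,"ty":0.36,"tz":-0.2,"twist":0},
  {"tx":0,"ty":0.4,"tz":-0.2,"twist":0},
  {"tx":0,"ty":0.4,"tz":-0.2,"twist":0},
  {"tx":0,"ty":0.4,"tz":-0.2,"twist":0},
  {"tx":0,"ty":0.4,"tz":-0.2,"twist":0},
  {"tx":0,"ty":0.4,"tz":-0.2,"twist":0},
])

```text
t: 39.7
eef_pos: [0.4549, -0.3308, 0.2968]
ee_rot: [-3.141, 0.001, 0.001]
force: [0.4, 0.5, 0.4]
width: 0.0876
gripper_force: 0.0
```

```bash
python3 - <<'E'
from h import *
a=grab_frame("scene")[90:360,230:480,::-1]; b=grab_frame("top")[130:290,180:480,::-1]
a=cv2.resize(a,None,fx=1.4,fy=1.4); b=cv2.resize(b,(430,229)); b=cv2.copyMakeBorder(b,0,a.shape[0]-229,0,0,0)
cv2.imwrite("pics/c9.png",np.hstack([a,b])); print(get_state()["t"])
E
```

```text
39.8
```

View pics/c9.png

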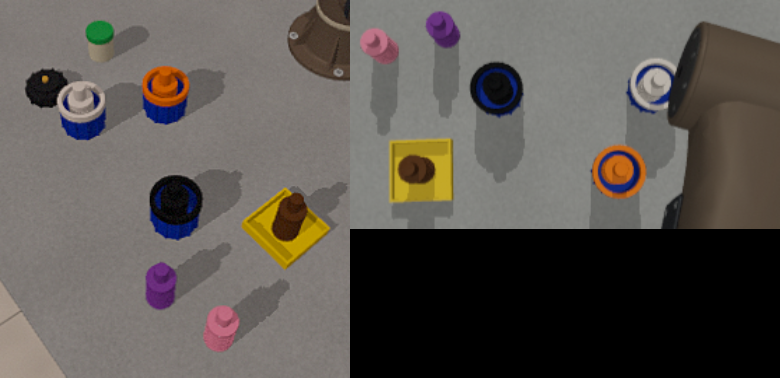

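Each cartridge is in its place. Brown looks slightly slanted in the scene view, so I check that against the perspective of an upright one.

```bash
python3 - <<'E'
from h import *
for n in("scene","top"):
    c=calibration(n); print(n,[proj(c,[.453,.2905,z]).round(1) for z in(.005,.09,.125)])
s,t=230,90; print("seen spigot top in scene ~",(230+297/1.4,90+199/1.4),"foot centre ~",(230+287/1.4,90+232/1.4))
print("top-view spigot ~",(180+408*300/430,130+167*160/229))
w=np.load("w7.npz"); print([proj(w,[.453,.2905,z]).round(1) for z in(.005,.09,.125)])
E
```

```text
scene [array([433.8, 252.9]), array([439.8, 237.4]), array([442.4, 230.4])]
top [array([230.7, 248.8]), array([223.9, 248. ]), array([220.8, 247.7])]
seen spigot top in scene ~ (442.14285714285717, 232.14285714285714) foot centre ~ (435.0, 255.71428571428572)
top-view spigot ~ (464.6511627906977, 246.6812227074236)
[array([146.3, 123.5]), array([103.1, 130.9]), array([ 78.5, 135.3])]
```

Brown is upright: predicted and seen spigot positions agree in all three views. I'm handing in.

```bash
python3 -c "
from station import *
print(job_done())"
```

```text
the job is handed in; nothing more can be done
None
```

The job is handed in at about 40 s: the brown cartridge stands upright in the drip tray, white, black and orange stand in their matching sumps in that order, and I saw no sign that the cap or jar had moved.

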